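# Take the cover off a terminal unit

### The job

The terminals of the grey terminal unit on the bench have to be laid open for probing. With a fingertip, press the unit's snap tab in until it lets the cover go, then push the released cover off its seat along its rails, all the way until it lies flat in the lower tray at the other end of the unit. Only press and push: do not lift or tip the cover, and leave the other things on the bench where they are.

Things in the scene. Friction and masses are not known exactly. Their poses are not given: they have to be found in the camera images.
- terminal_unit: grey terminal unit on an aluminium plate 108 x 238 x 8 mm, fixed to the bench; along its y, from -y to +y: snap tab, cover on its seat, empty tray. Origin: centre of the plate's underside, z up. Its +y is the way the cover comes off, roughly to the robot's left (turned up to 0.6 rad either way). All positions below said to be 'in the unit' are in this frame
- seat (a point): middle of the cover's seat, in the unit x 0, y -18, z 30 mm. Seat plane z = 30 mm, y = -62 to 25; the well below holds the terminals, nothing above 29 mm but the tab's hook. Rails at both sides (x = +-40 to +-50 mm, y = -68 to 24, tops at z = 40) have lips over the cover's foot flanges; between them 80 mm are free
- tray_floor (a point): middle of the tray floor, in the unit x 0, y 69, z 26 mm; the cover's origin belongs here. The floor is 4 mm lower than the seat and runs from y = 25 to 113 mm; side walls (inner faces x = +-47.5) reach z = 33, the end wall (y = 113 to 117) z = 36 mm
- snap_tab (a joint): snap tab's travel straight down, m: 0 = out, 0.007 = fully in. Spring: 2.3 N at 0 to 4.6 N fully in, plus up to 3 N friction; returns when let go. Its hook stands 5 mm above the seat just inside the cover's tab-side wall, so it lets the cover go at about 0.005; two spring pins then push the cover about 11 mm towards the tray, past the hook, and it stays free when the tab comes back
- tab_top (a point): centre of the top of the snap tab, a black ribbed pad 28 (x) x 32 (y) mm, in the unit at x 0, y -84, z 38 mm when out; its edge is 10 mm from the seated cover. It stands clear: the cheeks beside it reach only z = 24 mm. Press straight down
- cover: loose grey plastic cover, about 140 g, 76 (x) x 80 (y) x 16 mm high, hollow below, slots in its top, a foot flange 6 mm wide, 4 mm high along each side. Origin: centre of its underside, axes as the unit's. Seated: origin in the unit y -18, z 30 mm (top z 46). Flat in the tray: y 65 to 73, z 26 mm. It slides 83 to 91 mm in all
- cover_back_face (a point): centre of the cover's end wall on the tab side (cover's origin plus y -40, z 8 mm), upright, 76 mm wide, 16 mm high: the face to push on, towards the unit's +y
- blue_screwdriver: blue-handled screwdriver, 142 x 22 mm, lying in front of (robot side) the terminal unit; bystander, leave alone
- d_connector: small panel connector, 53 x 12 x 14 mm, lying behind the terminal unit; bystander, leave alone
- circuit_board: green assembled circuit board 62 x 110 x 18 mm, to the right; bystander, leave alone
- wire_reel: grey-white reel 64 mm across, 42 mm tall, at the back; bystander, leave alone
- hardware_dish: shallow black dish of small hardware, 67 mm across, 24 mm tall, to the right; bystander, leave alone
- dispensing_bottle: small white dispensing bottle 32 mm across, 90 mm tall, back left; bystander, leave alone
- side_cutters: red-handled side cutters, 50 x 131 x 13 mm, to the left; bystander, leave alone
Mind the look-alikes: they are no part of the job. What is shaped like the cover but orange, purple or red is not meant.

How it is judged:
By the outcome, as a careful person would: the job done as asked, in the order asked, and still so for the second after the job is handed in, with the robot touching nothing.
It also fails if it takes over 40 s, if anything falls off the work surface, if the arm or the gripper's body presses on something with over 40 N, if the wrist force passes 120 N, or if a joint passes its speed limit or range.

### The arm

A 6-joint arm with a two-finger parallel gripper is mounted at the origin on a cart in front of the work surface, level with it; the furniture and walls round the work are solid. World frame = base frame: x ahead of the robot, y to its left, z up, the work surface at z = 0. Lengths are in m, angles in degrees, forces in N, time in s.
With the tool pointing down it reaches from about 0.4 to 0.825 m from the base axis. Payload 7 kg.
Tool frame: the origin (TCP) lies on the centre line of the jaws, within the pads' length; the fingertips stand 14 mm ahead of it and the grasp point (between the pads) lies 5 mm behind it; z points along the fingers, x is the direction in which the jaws open and shut, and the axes are right-handed (so a half turn about z gives the same grasp; the last joint's range is limited). The gripper opens to 88 mm and grips with 3 to 60 N. Pads are 19 mm wide; open, the fingers measure 130 mm over their backs; the gripper's body (78 mm by 193 mm) begins 47 mm behind the grasp point.
Start: joints at [90.418, 20.546, 0.682, 0, -70.136, -16.507], TCP at [0.187, 0.649, 0.241] pointing down, gripper open.
Joint ranges: [-176.03, 176.03], [-82.01, 121.73], [-58.28, 71.71], [-173.87, 95.51], [-174.79, -0.11], [-173.66, 173.66]. Speed limits (degrees/s): [136.94, 136.94, 172.46, 180, 180, 180].

### API

Orientations are given as [roll, pitch, yaw] about the fixed x, y, z axes, in that order (R = Rz(yaw) Ry(pitch) Rx(roll)).
In Python, from plant import * gives the robot as it stands.
- The arm moves only by the shell command python3 -m handwheel 'ROWS' [OPENING]. ROWS is JSON, a list of rows, each a list of 2 entries, a list of its own where there are three numbers: the shift along the tool's x, y, z each as a share of 0.2 m, from -1 to 1, then the turn, a rotation vector about the tool's x, y, z each as a share of 360 degrees, from -1 to 1. In form: [[[tx, ty, tz], [ax, ay, az]], ...]. A call has 1 to 5 rows; each row is the pose to reach, as a shift and turn from the pose commanded when the call began, along the tool's axes at that moment, turning the shorter way round; what a row does not reach only later rows make up. A row lasts 1/12 s, in which the tool goes at most 41.7 mm and 7.16 degrees, less where a joint would pass 70% of its speed; a pose out of reach is approached as far as the arm can. A call with a number of a shift or a turn outside -1 to 1 is refused whole. A call with a gripper value outside its range is refused whole. OPENING is the closure, from -1 (fully open) to 1 (shut), set as the call begins (- or left out, the last holds). The fingers move at their own pace and stop on an object; the grip force is fixed at half the most. Time passes only in rows, so rows that repeat a pose let the fingers close. It gives the time, the measured TCP pose, the force and the opening at its end, in the units of the state.
- get_obs(): the state, without advancing time (a new reading comes with each control period).
- snapshot(name): name is "side" or "top" or "wrist"; returns a dict with "color" (384x512x3 uint8, red, green, blue), "z_map" (384x512 float32, m along the optical axis (not along the pixel's ray), 0 where there is no reading), "intrinsics" (3x3 intrinsics, pixels), "rvec" (rotation vector, rad) and "tvec" (3), from world to camera coordinates, as OpenCV has them. Camera axes: x right, y down, z forward; pixel columns grow to the right and rows downward; lengths in m; the calibration is good to about 2 mm. A picture is of the moment at which its call begins.
- close_job(): hands the job in, once; it reports no verdict.
The state is a dict: "clock": time; "joint_pos": joint angles; "qvel": joint speeds; "tau": joint torques, N m; "tool_pos": TCP position; "orientation": TCP orientation; "force": force on the tool from outside, world axes, zero at the start; "moment": the same for the moment, N m; "opening": finger opening in m.
Only numpy, scipy, OpenCV 4.12 (cv2) and the standard library are available. Lean on these libraries where they do the work, as an engineer would, in place of code of your own. Each camera call takes 0.05 s, during which the arm holds its last target. There are 200 camera calls.

## Working session

There is one attempt and no reset: what is moved stays moved. The work goes in short steps, Python scripts to look and compute and a shell command to move; the robot and the scene stay as the last step left them, time stands still between calls to the robot, and variables do not carry over. Pictures are saved under pics/ and viewed, about 8 in all and at most 12, crops included, and the job is handed in when it is done.

```bash
mkdir -p pics; cat > h.py <<'E'
from plant import *
import numpy as np, cv2
def snap(n,f=None):
    s=snapshot(n)
    if f: cv2.imwrite('pics/'+f,s['color'][:,:,::-1])
    np.savez('last_'+n,**s); return s
def world(s):
    K=np.array(s['intrinsics']);z=s['z_map'];h,w=z.shape
    v,u=np.mgrid[:h,:w]
    R=cv2.Rodrigues(np.array(s['rvec'],float))[0];t=np.array(s['tvec'],float).ravel()
    P=np.dstack([(u-K[0,2])/K[0,0]*z,(v-K[1,2])/K[1,1]*z,z])
    W=(P-t)@R; W[z==0]=np.nan; return W
E
python3 - <<'E'
from h import *
a=snap('top');b=snap('side')
cv2.imwrite('pics/a.png',np.vstack([a['color'],])[:,:,::-1]);cv2.imwrite('pics/b.png',b['color'][:,:,::-1])
for s in(a,b): 
  R=cv2.Rodrigues(np.array(s['rvec'],float))[0];print(-R.T@np.array(s['tvec']).ravel(),s['intrinsics'],(s['z_map']>0).mean())
print(get_obs())
E
```

```text
[ 0.25941489 -0.00653827  1.80239851] [[489.15711086   0.         258.69267061]
 [  0.         489.15711086 200.10698417]
 [  0.           0.           1.        ]] 0.9957784016927084
[ 0.483779   -0.92404658  0.69841926] [[414.8055612    0.         258.8224695 ]
 [  0.         414.8055612  183.21601886]
 [  0.           0.           1.        ]] 0.9766082763671875
{'clock': 0.1, 'joint_pos': array([ 9.04188955e+01,  2.05889179e+01,  6.39702582e-01, -1.82409093e-02,
       -7.01352584e+01, -1.65067094e+01]), 'qvel': array([ 0.01064289, -0.02838469,  0.06983131,  0.05453739, -0.03890473,
        0.08521952]), 'tau': array([-2.64644383e-03, -5.84163308e+01,  2.93749040e+01,  7.01551795e+00,
        1.01687617e-02, -4.62517312e-05]), 'tool_pos': array([0.18695721, 0.64816751, 0.23970202]), 'orientation': array([-1.79992438e+02, -8.58649099e-02, -1.06094030e+02]), 'force': array([-0.4380365 , -0.66865301, -0.49181733]), 'moment': array([ 0.00535136,  0.02494241, -0.02513415]), 'opening': 0.08760898972319874}
```

View pics/a.png

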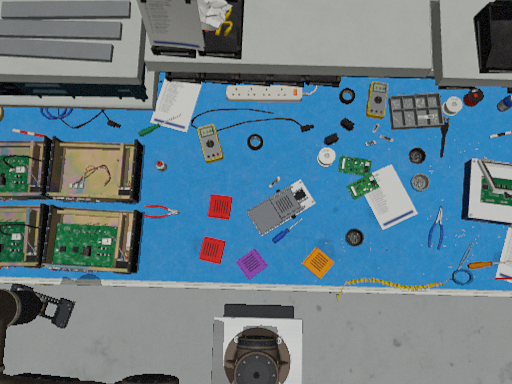

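View pics/b.png

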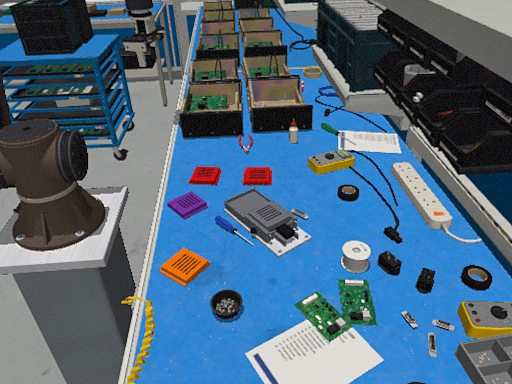

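The top view shows the unit at about (280,207): tray end lower-left, black tab upper-right near (297,188). The side view shows the tab at about (285,232). Next I measure from depth.

```bash
python3 - <<'E'
from h import *
S={n:dict(np.load(f'last_{n}.npz')) for n in('top','side')}
for n,s in S.items():
    W=world(s);c=s['color']
    r=(170,240,235,325) if n=='top' else (180,260,215,320)
    w=W[r[0]:r[1],r[2]:r[3]].reshape(-1,3);col=c[r[0]:r[1],r[2]:r[3]].reshape(-1,3).astype(int)
    hsv=cv2.cvtColor(c,cv2.COLOR_RGB2HSV)[r[0]:r[1],r[2]:r[3]].reshape(-1,3)
    m=(hsv[:,1]<70)&(np.abs(w[:,2]-.03)<.035)
    img=np.zeros((r[1]-r[0])*(r[3]-r[2]),np.uint8);img[m]=255;img=img.reshape(r[1]-r[0],-1)
    img=cv2.morphologyEx(img,cv2.MORPH_OPEN,np.ones((3,3)))
    k,l,st,_=cv2.connectedComponentsWithStats(img);i=1+np.argmax(st[1:,4])
    p=w[(l==i).ravel()]; rc=cv2.minAreaRect((p[:,:2]*1000).astype(np.float32));print(n,rc,len(p))
    print(cv2.boxPoints(rc).round())
    z=p[:,2];print(np.histogram(z,np.arange(-.01,.07,.005)))
    big=cv2.resize(c[r[0]:r[1],r[2]:r[3]],None,fx=6,fy=6,interpolation=2);cv2.imwrite(f'pics/c_{n}.png',big[:,:,::-1])
a=cv2.imread('pics/c_top.png');b=cv2.imread('pics/c_side.png')
h=min(600,max(a.shape[0],b.shape[0]));
b=cv2.resize(b,(a.shape[1],int(b.shape[0]*a.shape[1]/b.shape[1])))
o=np.vstack([a,b]);f=600/o.shape[0];cv2.imwrite('pics/c.png',cv2.resize(o,None,fx=f,fy=f))
E
```

```text
top ((554.9969482421875, -73.62803649902344), (109.55180358886719, 239.87228393554688), 32.831787109375) 1816
[[ 444.   -3.]
 [ 574. -204.]
 [ 666. -145.]
 [ 536.   57.]]
(array([  0,  21,  84, 132,  80, 108, 272, 287, 180, 170, 236, 173,  62,
        11,   0]), array([-0.01 , -0.005,  0.   ,  0.005,  0.01 ,  0.015,  0.02 ,  0.025,
        0.03 ,  0.035,  0.04 ,  0.045,  0.05 ,  0.055,  0.06 ,  0.065]))
side ((556.9337158203125, -62.678924560546875), (146.05352783203125, 256.2234191894531), 33.032493591308594) 2811
[[ 426.    5.]
 [ 566. -210.]
 [ 688. -130.]
 [ 548.   85.]]
(array([  0,  13, 193, 494, 115, 106, 571, 293, 172, 238, 497, 119,   0,
         0,   0]), array([-0.01 , -0.005,  0.   ,  0.005,  0.01 ,  0.015,  0.02 ,  0.025,
        0.03 ,  0.035,  0.04 ,  0.045,  0.05 ,  0.055,  0.06 ,  0.065]))
```

View pics/c.png

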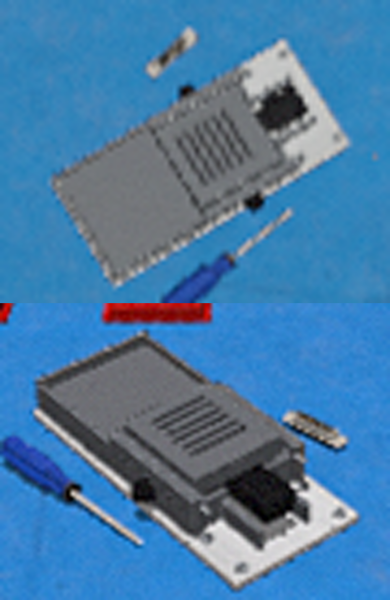

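```bash
cat >> h.py <<'E'
from scipy.spatial.transform import Rotation as Ro
C=np.array([.555,-.0736]);YAW=33.0
def unit(x,y,C=None,yaw=None):
    C=globals()['C'] if C is None else C; a=np.radians(YAW if yaw is None else yaw)
    return C+np.array([x*np.cos(a)-y*np.sin(a),x*np.sin(a)+y*np.cos(a)])/1000
def to(x,y,z,yaw=None):
    o=get_obs();R=Ro.from_euler('xyz',o['orientation'],degrees=True)
    T=Ro.from_euler('xyz',[180,0,(YAW if yaw is None else yaw)-180],degrees=True)
    print('shift',(R.inv().apply(np.array([x,y,z])-o['tool_pos'])/.2).round(3),'turn',((R.inv()*T).as_rotvec(degrees=True)/360).round(4),'t',o['clock'],'pos',o['tool_pos'].round(4),'F',o['force'].round(1))
E
python3 -c "
from h import *
to(*unit(0,-84),.24)"
```

```text
shift [ 3.232 -3.086  0.004] turn [-1.000e-04 -2.000e-04  1.136e-01] t 0.1 pos [0.187  0.6482 0.2397] F [-0.4 -0.7 -0.5]
```

```bash
python3 -m handwheel '[[[0.72,-0.69,0],[0,0,0]],[[0.72,-0.69,0],[0,0,0]],[[0.72,-0.69,0],[0,0,0]],[[0.72,-0.69,0],[0,0,0]],[[0.72,-0.69,0],[0,0,0]]]' 1
python3 -m handwheel '[[[0.72,-0.69,0],[0,0,0]],[[0.72,-0.69,0],[0,0,0]],[[0.72,-0.69,0],[0,0,0]],[[0.72,-0.69,0],[0,0,0]],[[0.72,-0.69,0],[0,0,0]]]'
python3 -m handwheel '[[[0.72,-0.69,0],[0,0,0]],[[0.72,-0.69,0],[0,0,0]],[[0.72,-0.69,0],[0,0,0]],[[0.72,-0.69,0],[0,0,0]],[[0.72,-0.69,0],[0,0,0]]]'
python3 -m handwheel '[[[0.5,-0.48,0],[0,0,0.08]],[[0.5,-0.48,0],[0,0,0.08]],[[0.5,-0.48,0],[0,0,0.08]],[[0.5,-0.48,0],[0,0,0.08]],[[0.5,-0.48,0],[0,0,0.08]]]'
python3 -c "
from h import *
to(*unit(0,-60),.24)
print(get_obs()['joint_pos'])"
```

```text
clock: 0.52
tool_pos: [0.2804, 0.469, 0.2402]
orientation: [180.0, -0.1, -106.1]
force: [1.1, 0.1, -0.3]
opening: 0.0596
clock: 0.93
tool_pos: [0.3728, 0.2926, 0.2405]
orientation: [180.0, -0.0, -106.1]
force: [1.2, -0.1, -0.0]
opening: 0.0263
clock: 1.35
tool_pos: [0.4655, 0.1161, 0.2406]
orientation: [180.0, -0.0, -106.1]
force: [0.2, -0.2, -0.5]
opening: 0.0008
clock: 1.77
tool_pos: [0.5304, -0.007, 0.2397]
orientation: [180.0, -0.1, -135.5]
force: [0.2, 0.5, 0.8]
opening: 0.0002
shift [ 0.205 -0.618 -0.001] turn [ 0.     -0.0003  0.0318] t 1.7667 pos [ 0.5304 -0.007   0.2397] F [0.2 0.5 0.8]
[ 2.04537566e+01  6.99495470e+00 -1.75021901e+01  1.63276895e-02
 -6.56000281e+01  2.39951401e+01]
```

```bash
python3 -m handwheel '[[[0.2,-0.62,0],[0,0,0.032]],[[0.2,-0.62,0],[0,0,0.032]],[[0.2,-0.62,0],[0,0,0.032]],[[0.2,-0.62,0],[0,0,0.032]],[[0.2,-0.62,0],[0,0,0.032]]]'
python3 - <<'E'
from h import *
s=snap('wrist','w1.png');print(get_obs()['tool_pos'],get_obs()['orientation'])
R=cv2.Rodrigues(np.array(s['rvec'],float))[0];print(-R.T@np.array(s['tvec']).ravel(),s['intrinsics'][0],R)
E
```

```text
clock: 2.18
tool_pos: [0.5895, -0.1215, 0.2394]
orientation: [179.9, -0.1, -146.5]
force: [-0.3, 0.5, -0.3]
opening: 0.0002
[ 0.58900758 -0.12030378  0.23958788] [ 1.79938661e+02 -7.59373716e-02 -1.46441796e+02]
[ 0.63498781 -0.19070782  0.38386309] [284.82662475   0.         260.91126137] [[-0.83403893 -0.55170395  0.00134839]
 [-0.52537046  0.79497061  0.30332757]
 [-0.16841894  0.2522786  -0.95288539]]
```

View pics/w1.png

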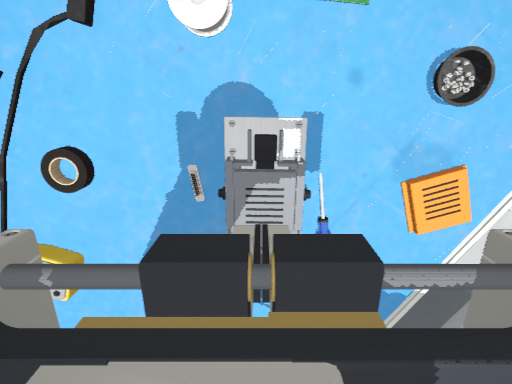

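The wrist view shows the black tab at about (265,150), plate edge at row 118 (columns 224–307), cover slots at (264,206), and the closed fingers at about (262,270).

```bash
python3 - <<'E'
from h import *
s=dict(np.load('last_wrist.npz'));K=s['intrinsics'];R=cv2.Rodrigues(s['rvec'])[0];t=s['tvec'].ravel()
def ray(u,v,z):
    d=R.T@np.linalg.solve(K,[u,v,1]);c=-R.T@t;return (c+d*(z-c[2])/d[2])[:2]
W=world(s)
m=(s['color'].max(2)<60)
m[:120]=0;m[172:]=0;m[:,:240]=0;m[:,292:]=0
zz=W[...,2]; v,u=np.nonzero(m&(abs(zz-.038)<.004));print('tab',u.min(),u.max(),v.min(),v.max(),len(u),np.median(zz[v,u]))
xy=W[v,u][:,:2]*1000;rc=cv2.minAreaRect(xy.astype(np.float32));print(rc)
loc=lambda p:(np.array([[np.cos(np.radians(YAW)),np.sin(np.radians(YAW))],[-np.sin(np.radians(YAW)),np.cos(np.radians(YAW))]])@(np.asarray(p)-C)*1000).round(1)
print('tab in unit',loc(np.array(rc[0])/1000), loc(ray((u.min()+u.max())/2,(v.min()+v.max())/2,.038)))
# plate corners at z=8
for uv in((224,118),(307,118)):print('corner',loc(ray(*uv,.008)))
# cover
m2=(abs(zz-.046)<.003);m2[:165]=0;m2[228:]=0;m2[:,:225]=0;m2[:,310:]=0
v,u=np.nonzero(m2);print('cover',len(u),np.median(zz[v,u]),'rows',v.min(),[ (r,u[v==r].min(),u[v==r].max(),loc(ray(u[v==r].min(),r,.046)),loc(ray(u[v==r].max(),r,.046))) for r in(185,200,215)])
for c in (250,264,280):
    r=v[u==c].min();print(c,r,loc(ray(c,r-.5,.046)))
E
```

```text
tab 255 276 135 160 546 0.038529418226394746
((598.0278930664062, -145.5836181640625), (25.373390197753906, 30.85242462158203), 33.1734619140625)
tab in unit [ -3.1 -83.8] [ -3.2 -84.1]
corner [  50.  -116.6]
corner [ -56.6 -117.5]
cover 3220 0.046444238558980194 rows 171 [(185, np.int64(234), np.int64(294), array([ 35.3, -38.4]), array([-39.1, -39. ])), (200, np.int64(234), np.int64(293), array([ 35.7, -18.6]), array([-38.7, -19.2])), (215, np.int64(235), np.int64(293), array([34.9,  1.8]), array([-39.5,   1.2]))]
250 171 [ 15.4 -57.1]
264 171 [ -1.6 -57.2]
280 172 [-21.2 -56.1]
```

```bash
sed -i 's/^C=.*/C=np.array([.553,-.0743]);YAW=33.2/' h.py; python3 -c "
from h import *
to(*unit(0,-85),.07)"
```

```text
shift [ 0.024 -0.135  0.848] turn [ 0.0002 -0.0002  0.001 ] t 2.2333 pos [ 0.589  -0.1203  0.2396] F [-0.1  0.2  0.4]
```

```bash
python3 -m handwheel '[[[0.024,-0.135,0.1],[0,0,0]],[[0.024,-0.135,0.3],[0,0,0]],[[0.024,-0.135,0.5],[0,0,0]],[[0.024,-0.135,0.7],[0,0,0]],[[0.024,-0.135,0.85],[0,0,0]]]'
python3 -m handwheel '[[[0,0,0.02],[0,0,0]],[[0,0,0.04],[0,0,0]],[[0,0,0.05],[0,0,0]],[[0,0,0.05],[0,0,0]],[[0,0,0.05],[0,0,0]]]'
python3 -c "
from h import *
to(*unit(0,-85),.045);snap('side','s2.png')
i=cv2.imread('pics/s2.png')[170:280,210:330];cv2.imwrite('pics/s2c.png',cv2.resize(i,None,fx=5,fy=5,interpolation=2))"
```

```text
clock: 2.65
tool_pos: [0.5983, -0.1433, 0.0679]
orientation: [179.9, -0.1, -146.3]
force: [-0.7, -0.2, -1.1]
opening: 0.0008
clock: 3.07
tool_pos: [0.6016, -0.1446, 0.0628]
orientation: [-179.9, 0.2, -146.4]
force: [-0.4, 0.1, -0.4]
opening: -0.0001
shift [0.011 0.002 0.089] turn [-0.0003  0.0005  0.0012] t 3.0667 pos [ 0.6016 -0.1446  0.0628] F [-0.4  0.1 -0.4]
```

View pics/s2c.png

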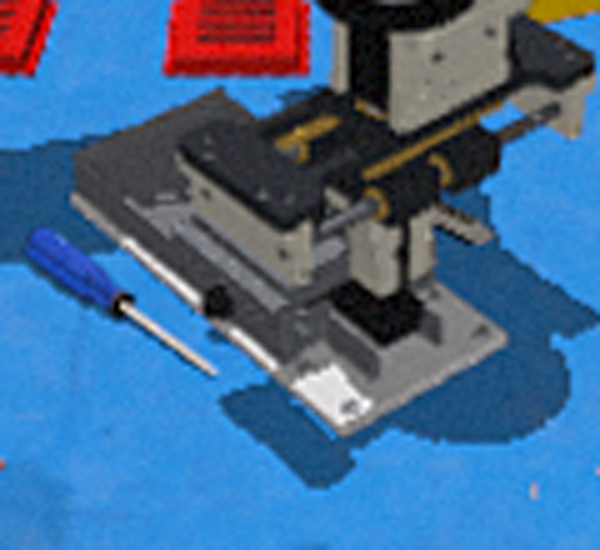

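The crop shows the fingertips centred over the black pad (about (380,290)). Pressing.

```bash
python3 -m handwheel '[[[0.005,0,0.02],[0,0,0]],[[0.005,0,0.04],[0,0,0]],[[0.005,0,0.06],[0,0,0]],[[0.005,0,0.06],[0,0,0]],[[0.005,0,0.06],[0,0,0]]]'
python3 -m handwheel '[[[0,0,0.005],[0,0,0]],[[0,0,0.01],[0,0,0]],[[0,0,0.015],[0,0,0]],[[0,0,0.015],[0,0,0]],[[0,0,0.015],[0,0,0]]]'
python3 -c "
from h import *
to(*unit(0,-85),.045);snap('side','s3.png')
i=cv2.imread('pics/s3.png')[170:280,210:330];cv2.imwrite('pics/s3c.png',cv2.resize(i,None,fx=5,fy=5,interpolation=2))"
```

```text
clock: 3.53
tool_pos: [0.5998, -0.1456, 0.0486]
orientation: [-180.0, 0.0, -146.4]
force: [1.4, -0.4, 1.7]
opening: 0.0007
clock: 3.95
tool_pos: [0.5998, -0.1456, 0.0458]
orientation: [-180.0, 0.0, -146.4]
force: [1.0, -0.1, 3.7]
opening: 0.0005
shift [0.001 0.001 0.004] turn [-0.0001  0.0001  0.0011] t 3.95 pos [ 0.5998 -0.1456  0.0458] F [ 1.  -0.1  3.7]
```

View pics/s3c.png

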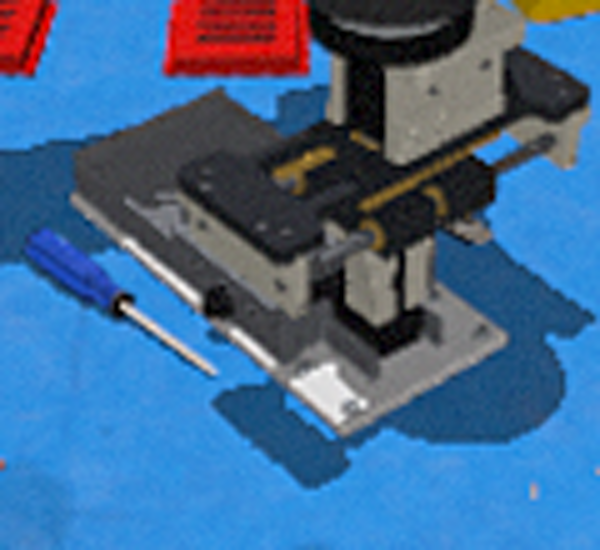

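```bash
python3 -m handwheel '[[[0,0,0.005],[0,0,0]],[[0,0,0.01],[0,0,0]],[[0,0,0.01],[0,0,0]],[[0,0,0.01],[0,0,0]],[[0,0,0.01],[0,0,0]]]'
python3 -m handwheel '[[[0,0,0.005],[0,0,0]],[[0,0,0.01],[0,0,0]],[[0,0,0.01],[0,0,0]],[[0,0,0.01],[0,0,0]],[[0,0,0.01],[0,0,0]]]'
python3 - <<'E'
from h import *
for n in('side','wrist'):snap(n,n+'4.png')
W=world(dict(np.load('last_wrist.npz')));i=cv2.imread('pics/wrist4.png');cv2.imwrite('pics/w4c.png',i)
a=dict(np.load('last_side.npz'));i=cv2.imread('pics/side4.png')[170:280,210:330]
i=cv2.resize(i,None,fx=3.5,fy=3.5,interpolation=2);w=cv2.imread('pics/wrist4.png');w=cv2.resize(w[:,100:420],(320,385))
cv2.imwrite('pics/m4.png',np.hstack([i,w]))
E
```

```text
clock: 4.42
tool_pos: [0.5999, -0.1456, 0.0449]
orientation: [-179.9, 0.0, -146.4]
force: [-1.6, -0.2, 13.8]
opening: 0.0001
clock: 4.83
tool_pos: [0.6001, -0.1457, 0.0444]
orientation: [-179.9, 0.1, -146.3]
force: [-5.5, 1.3, 26.0]
opening: 0.0005
```

View pics/m4.png

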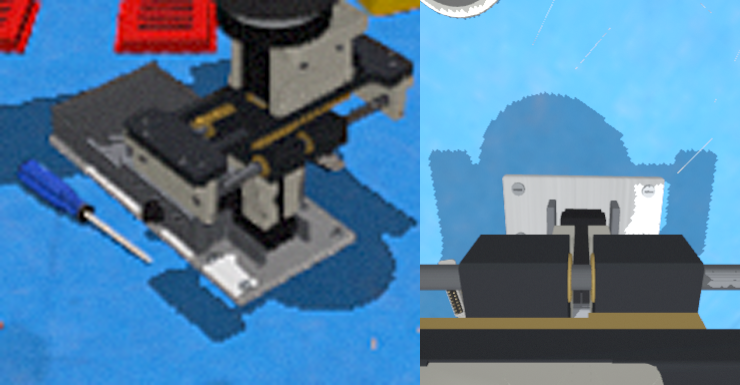

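The tab is bottomed (26 N, tip at z ≈ 31 mm). Rise straight up and check the cover.

```bash
python3 -m handwheel '[[[0,0,-0.1],[0,0,0]],[[0,0,-0.3],[0,0,0]],[[0,0,-0.5],[0,0,0]],[[0,-0.1,-0.6],[0,0,0]],[[0,-0.1,-0.6],[0,0,0]]]'
python3 - <<'E'
from h import *
s=snap('wrist','w5.png');K=s['intrinsics'];R=cv2.Rodrigues(s['rvec'])[0];t=s['tvec'].ravel()
to(*unit(0,-70),.0545)
W=world(s);zz=W[...,2]
a=np.radians(YAW);Ux=((W[...,0]-C[0])*np.cos(a)+(W[...,1]-C[1])*np.sin(a))*1000;Uy=(-(W[...,0]-C[0])*np.sin(a)+(W[...,1]-C[1])*np.cos(a))*1000
m=(abs(zz-.046)<.003)&(abs(Ux)<42)&(Uy>-66)&(Uy<20);print('cover',m.sum(),np.percentile(Uy[m],[0,1,5]),np.percentile(Ux[m],[1,99]))
m=(s['color'].max(2)<60)&(abs(zz-.038)<.006)&(abs(Ux)<25)&(abs(Uy+84)<25);print('tab',m.sum(),Ux[m].min(),Ux[m].max(),Uy[m].min(),Uy[m].max(),np.median(zz[m]))
E
```

```text
clock: 5.35
tool_pos: [0.6137, -0.1637, 0.1669]
orientation: [-179.7, 0.3, -146.4]
force: [1.2, -0.5, 1.4]
opening: 0.0006
shift [0.004 0.182 0.546] turn [-0.0003  0.0005  0.001 ] t 5.4 pos [ 0.6117 -0.1628  0.1638] F [-0.5  0.3 -2.1]
cover 28 [-47.44417301 -47.39415959 -47.07170078] [1.46740597 2.6139319 ]
tab 460 -14.26898373402686 11.32058477424082 -100.48463227471393 -72.34855943853383 0.03842051220463222
```

View pics/w5.png

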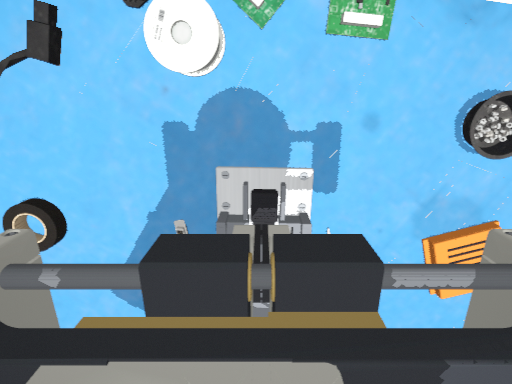

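Cover back face measures at y ≈ -47.4 (was about -57.5), so it is released by 10.5 mm; the tab is back out at z 38.4. The picture shows the tab at (264,203) with the cover behind the gripper. Now I'll come down behind the cover, above the tab.

```bash
python3 -m handwheel '[[[0.01,0.1,0.1],[0,0,0.001]],[[0.01,0.2,0.25],[0,0,0.001]],[[0.01,0.212,0.4],[0,0,0.001]],[[0.01,0.212,0.48],[0,0,0.001]],[[0.01,0.212,0.5],[0,0,0.001]]]'
python3 -m handwheel '[[[0,0,0],[0,0,0]],[[0,0,0],[0,0,0]]]'
python3 -c "
from h import *
to(*unit(0,-62),.055)"
```

```text
clock: 5.82
tool_pos: [0.5812, -0.1274, 0.0568]
orientation: [179.7, -0.4, -146.8]
force: [-1.0, -0.4, 0.4]
opening: 0.001
clock: 5.98
tool_pos: [0.5853, -0.128, 0.0615]
orientation: [180.0, -0.1, -146.8]
force: [0.4, 0.5, -0.3]
opening: 0.0002
shift [-0.012  0.003  0.032] turn [ 0.0001 -0.0002  0.0001] t 5.9833 pos [ 0.5853 -0.128   0.0615] F [ 0.4  0.5 -0.3]
```

```bash
python3 -m handwheel '[[[-0.007,0,0.02],[0,0,0]],[[-0.007,0,0.033],[0,0,0]],[[-0.007,0,0.033],[0,0,0]],[[-0.007,0.02,0.033],[0,0,0]],[[-0.007,0.03,0.033],[0,0,0]]]'
python3 -m handwheel '[[[0,0.02,0],[0,0,0]],[[0,0.04,0],[0,0,0]],[[0,0.07,0],[0,0,0]],[[0,0.1,0],[0,0,0]],[[0,0.12,0],[0,0,0]]]'
python3 -m handwheel '[[[0,0,0],[0,0,0]],[[0,0,0],[0,0,0]]]'
python3 -c "
from h import *
to(*unit(0,-62),.055);snap('side','s6.png')
i=cv2.imread('pics/s6.png')[170:280,210:330];cv2.imwrite('pics/s6c.png',cv2.resize(i,None,fx=5,fy=5,interpolation=2))"
```

```text
clock: 6.4
tool_pos: [0.5831, -0.122, 0.0553]
orientation: [-180.0, 0.0, -146.8]
force: [-0.2, -1.2, -1.4]
opening: 0.0003
clock: 6.82
tool_pos: [0.5699, -0.1015, 0.0552]
orientation: [-180.0, 0.0, -146.7]
force: [0.3, -1.8, -0.2]
opening: 0.0003
clock: 6.98
tool_pos: [0.5697, -0.1016, 0.0549]
orientation: [180.0, -0.0, -146.7]
force: [-0.5, 0.1, 0.4]
opening: 0.0003
shift [-0.005 -0.15  -0.   ] turn [ 0.0001 -0.      0.0002] t 6.9833 pos [ 0.5697 -0.1016  0.0549] F [-0.5  0.1  0.4]
```

View pics/s6c.png

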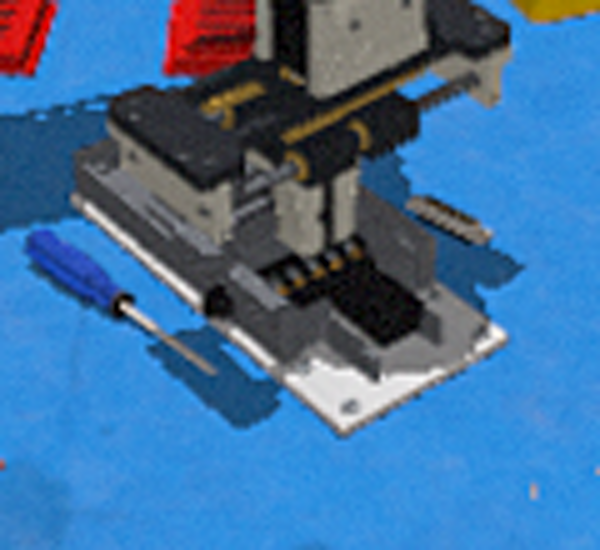

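The crop shows fingers over the exposed terminals at (320,250), the tab clear behind, and the cover pushed ahead. Lowering and continuing.

```bash
python3 -m handwheel '[[[0,-0.012,0],[0,0,0]],[[0,-0.012,0.02],[0,0,0]],[[0,-0.012,0.035],[0,0,0]],[[0,0.01,0.035],[0,0,0]],[[0,0.03,0.035],[0,0,0]]]'
python3 -m handwheel '[[[-0.003,0.03,0],[0,0,0]],[[-0.003,0.06,0],[0,0,0]],[[-0.003,0.09,0],[0,0,0]],[[-0.003,0.12,0],[0,0,0]],[[-0.003,0.15,0],[0,0,0]]]'
python3 -m handwheel '[[[0,0.02,0],[0,0,0]],[[0,0.04,0],[0,0,0]],[[0,0.06,0],[0,0,0]],[[0,0.075,0],[0,0,0]],[[0,0.075,0],[0,0,0]]]'
python3 -c "
from h import *
to(*unit(0,20),.048)"
```

```text
clock: 7.45
tool_pos: [0.5665, -0.0972, 0.0475]
orientation: [180.0, -0.0, -146.8]
force: [0.8, -1.4, 0.6]
opening: 0.0006
clock: 7.87
tool_pos: [0.5502, -0.0709, 0.0479]
orientation: [180.0, -0.0, -146.8]
force: [0.4, -1.0, -0.5]
opening: 0.0008
clock: 8.28
tool_pos: [0.5423, -0.0586, 0.048]
orientation: [180.0, -0.0, -146.8]
force: [-0.7, 0.2, 0.3]
opening: 0.0001
shift [-0.002  0.005 -0.   ] turn [ 0.     -0.      0.0001] t 8.2833 pos [ 0.5423 -0.0586  0.048 ] F [-0.7  0.2  0.3]
```

Now back off (−y, up) and look.

```bash
python3 -m handwheel '[[[0,-0.03,0],[0,0,0]],[[0,-0.06,-0.05],[0,0,0]],[[0,-0.1,-0.25],[0,0,0]],[[0,-0.2,-0.45],[0,0,0]],[[0,-0.4,-0.6],[0,0,0]]]'
python3 -m handwheel '[[[0,-0.2,-0.1],[0,0,0]],[[0,-0.4,-0.2],[0,0,0]],[[0,-0.6,-0.2],[0,0,0]],[[0,-0.7,-0.2],[0,0,0]],[[0,-0.7,-0.2],[0,0,0]]]'
cat > chk.py <<'E'
from h import *
for n in('top','side'):
    s=snap(n);W=world(s);zz=W[...,2];a=np.radians(YAW)
    Ux=((W[...,0]-C[0])*np.cos(a)+(W[...,1]-C[1])*np.sin(a))*1000;Uy=(-(W[...,0]-C[0])*np.sin(a)+(W[...,1]-C[1])*np.cos(a))*1000
    for y0 in range(-60,120,10):
        m=(abs(Ux)<30)&(Uy>y0)&(Uy<y0+10)&(zz<.1);print(n,y0,m.sum(),(np.percentile(zz[m],[20,50,80])*1000).round(1) if m.sum() else '',end=' ; ')
    print()
    r=(165,245,230,330) if n=='top' else (170,280,210,330)
    cv2.imwrite(f'pics/k_{n}.png',cv2.resize(s['color'][r[0]:r[1],r[2]:r[3],::-1],(480,300 if n=='top' else 400),interpolation=2)[:, :390])
cv2.imwrite('pics/k.png',np.hstack([cv2.resize(cv2.imread('pics/k_top.png'),(390,400)),cv2.imread('pics/k_side.png')]))
E
python3 chk.py
```

```text
clock: 8.7
tool_pos: [0.5823, -0.1186, 0.1648]
orientation: [-179.9, 0.1, -146.6]
force: [1.2, 0.0, -0.8]
opening: 0.0002
clock: 9.12
tool_pos: [0.6601, -0.2406, 0.2002]
orientation: [-180.0, -0.0, -147.0]
force: [0.1, 0.4, 0.3]
opening: 0.0004
top -60 9 [ 7.1 13.5 21.3] ; top -50 0  ; top -40 0  ; top -30 0  ; top -20 0  ; top -10 0  ; top 0 0  ; top 10 0  ; top 20 0  ; top 30 0  ; top 40 0  ; top 50 0  ; top 60 0  ; top 70 0  ; top 80 0  ; top 90 0  ; top 100 0  ; top 110 0  ; 
side -60 44 [23.3 25.8 30.1] ; side -50 37 [13.  17.1 29.1] ; side -40 55 [15.5 18.7 23.7] ; side -30 62 [19.3 21.7 25.2] ; side -20 53 [16.9 21.2 23.3] ; side -10 55 [16.  20.1 23.6] ; side 0 60 [17.9 21.6 23.8] ; side 10 49 [17.1 19.2 24.9] ; side 20 86 [20.7 25.4 27.8] ; side 30 123 [28.7 36.2 40.2] ; side 40 52 [38.7 39.8 40.9] ; side 50 51 [38.6 39.7 40.5] ; side 60 48 [38.8 39.9 41.1] ; side 70 49 [38.4 39.8 40.8] ; side 80 45 [38.7 40.3 41.2] ; side 90 47 [38.8 40.1 41. ] ; side 100 42 [38.9 40.1 41.2] ; side 110 4 [38.3 38.6 39.2] ;
```

View pics/k.png

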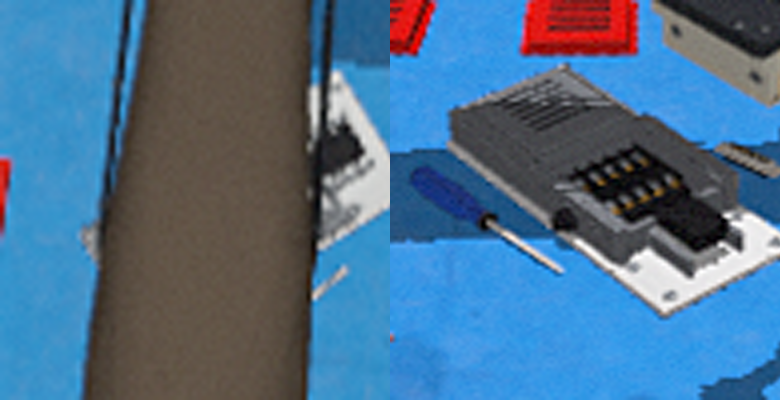

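The side crop shows the terminals bare at (635,180), the cover level in the tray at about (540,110), and the bystanders in place. The top view is blocked by the arm, so I take a second measurement from the wrist.

```bash
python3 - <<'E'
from h import *
for n in('wrist','side'):
    s=snap(n,n+'9.png');W=world(s);zz=W[...,2]*1000;a=np.radians(YAW)
    Ux=((W[...,0]-C[0])*np.cos(a)+(W[...,1]-C[1])*np.sin(a))*1000;Uy=(-(W[...,0]-C[0])*np.sin(a)+(W[...,1]-C[1])*np.cos(a))*1000
    m=(abs(Ux)<30)&(zz>37)&(zz<50)&(Uy>15)&(Uy<125)
    print(n,m.sum(),np.percentile(Uy[m],[0,1,50,99]).round(1) if m.sum() else '')
    if m.sum()>50:
        A=np.c_[Ux[m],Uy[m]-69,np.ones(m.sum())];print(np.linalg.lstsq(A,zz[m],rcond=None)[0].round(4))
    m=(abs(Ux)<8)&(abs(Uy+84)<8);print('tab z',np.median(zz[m]),'plate z',np.median(zz[(abs(abs(Ux)-42)<6)&(abs(Uy+105)<6)]))
E
```

```text
wrist 0 
tab z nan plate z 11.530061309322726
side 400 [ 28.4  29.9  68.  108.8]
[4.80000e-03 7.00000e-04 3.98577e+01]
tab z 35.32312865754328 plate z 6.608366193338464
  return _methods._mean(a, axis=axis, dtype=dtype,
  ret = ret.dtype.type(ret / rcount)
```

Slope is zero. The side view reads the plate and tab 1.5–3 mm low, so the cover top at 39.9 means about 42 mm: flat on the tray floor, y ≈ 69. Handing in.

```bash
python3 -c "
from h import *
print(get_obs()['force'],close_job())"
```

```text
the job is handed in; nothing more can be done
[ 0.35876649 -0.61114443  0.18372712] None
```

The terminals are open: the cover was released and now lies flat in the tray, and the job was handed in at about 9.3 s of the 40 s allowed.

**What I did:** With the gripper shut, I pressed the snap tab straight down until it stopped, at about 26 N. I then rose clear and measured the cover's back face at y ≈ -47 mm, about 10 mm from its seat, so it had let go. From there I pushed the cover along its rails into the tray and backed the arm away.

**Last checks (side camera):**
- **Cover:** it lies level, with no measurable slope. Its back edge is at y ≈ 28–30 mm, which puts its origin at about y 69 mm (65–73 allowed).
- **Height:** the cover's top read 39.9 mm. The side camera also read the plate 1.4 mm and the tab 2.7 mm too low. Corrected for that, the top is at about 42 mm, as it should be in the tray.
- **Surroundings:** the terminals are bare, the bystanders in the side crop (screwdriver, connector, red look-alikes) look unmoved, and the robot touches nothing.

**Checks that failed:** in my final looks the arm blocked the top view and the wrist camera did not see the cover. The final position therefore rests on the side camera alone.

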